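Ice scraper out of the counter chest

TASK

Slide the clear cover of the yellow counter chest fully open (it has a black handle), then take the red ice scraper out: it is longer than the opening, so tilt it up steeply and bring it out handle end first, the blade end last. Finish while still holding the scraper in the gripper, at rest above the opening, the whole of it at least 3 cm above the covers and touching nothing else; leave the cover open and do not disturb the other goods.

Things in the scene. Friction and masses are not known exactly. Their poses are not given: they have to be found in the camera images.
- chest: yellow open-topped counter chest, fixed to the table. Origin under its centre, on the table. Outside 186 (its x) x 416 (its y), 97 high; inside 170 x 400, walls 8 thick, inner floor 8 above the table. A fixed clear cover, underside 82 and top 87 above the table, spans its -y half, up to y = +5 mm. The long axis is y
- opening (a point): centre of the opening that is left when the sliding cover is fully open, at the height of the chest's rim (97 above the table); axes as the chest's. The opening is 170 (x) by 195 (y), from y = 5 to y = 200 mm of the chest
- cover (a joint): sliding clear cover, 168 x 200 x 5, top 97 above the table: 0 = closed over the opening, grows to 0.195 m = fully open, as it moves along the chest's -y above the fixed cover; stays where it is left; about 1.5 N of friction
- cover_handle (a point): centre of the cover's upright black handle bar, moves with the cover: 80 along the chest's x, 12 thick along y, 33 high from the top of the cover (from 97 to 130 above the table, this point at 113.5); it can be pinched from above across its thickness
- scraper_mid (a point): red ice scraper with yellow blade, 260 long, lying on the chest's floor roughly along the chest's y, with its handle end under the opening and its blade end under the fixed cover. Point half-way along, half-way up (14 above its underside). Its own y axis points from the blade to the handle end, z up. Mass about 0.14 kg, varies by a fifth
- scraper_butt (a point): centre of the free end of the scraper's handle (130 from the half-way point). Handle bar: 24 wide, 28 high, straight sided, red, 215 long back from this end, with a black grip band from 8 to 83 back from the end; beyond it a yellow blade 48 wide, 8 thick
- scraper_blade (a point): blade end of the scraper (130 from the half-way point, at half the handle's height)
- pack_left: small upright green pack inside the chest under the fixed cover, 24 x 60 x 45 high; leave it alone
- pack_right: small upright blue pack inside the chest under the fixed cover, 24 x 60 x 45 high; leave it alone
- water: water bottle on the table, 64 diameter, 200 high, origin under its foot; leave it alone
- drink_can: red drink can on the table, 66 diameter, 115 high; leave it alone
- mug: white mug on the table, 80 diameter, 90 high; leave it alone
- sweet_jar: amber sweet jar with a red cap on the table, 80 diameter, 110 high; leave it alone
- carton: brown carton on the table, 70 x 110 x 50 high; leave it alone

How it is judged:
On the way, in this order (a step that is already met when the one before it is completed fails the run):
1. the cover is fully open (at least 185 of 195 mm) with the scraper still inside (value of joint cover above 0.185 m and height (world z) of scraper_butt below 0.08 m), for 0.2 s.
2. the scraper's handle end is up through the opening while its blade end is still below the covers (height (world z) of scraper_butt above 0.12 m and height (world z) of scraper_blade below 0.08 m and contact force between scraper and the fingers above 1 N), for 0.1 s.
At the end, for the whole second after the job is handed in: The gripper holds the scraper at rest (under 30 mm/s), both its ends at least 30 mm above the rim and covers of the chest, its middle within 150 mm sideways of the centre of the opening, not touching the chest; the cover is still open (at least 175 mm) (height (world z) of each of scraper_butt, scraper_blade above 0.127 m and horizontal distance between scraper_mid and opening below 0.15 m and contact force between scraper and the fingers above 1 N and contact force between scraper and chest below 0.3 N and linear speed of scraper below 0.03 m/s and value of joint cover above 0.175 m); the arm keeps its last pose, push and grip.
It fails at once if a pack in the chest is moved by more than 30 mm or knocked over (distance of any of pack_left, pack_right from where it was at the start of the episode above 0.03 m or angle between any of pack_left, pack_right's own z axis and vertical above 0.5 rad).
It fails at once if the bottle, can or mug is moved by more than 30 mm or knocked over (distance of any of water, drink_can, mug from where it was at the start of the episode above 0.03 m or angle between any of water, drink_can, mug's own z axis and vertical above 0.5 rad).
It fails at once if the sweet jar or the carton is moved by more than 30 mm or knocked over (distance of any of sweet_jar, carton from where it was at the start of the episode above 0.03 m or angle between any of sweet_jar, carton's own z axis and vertical above 0.5 rad).
It also fails if it takes over 58 s, if anything falls off the work surface, if the arm or the gripper's body presses on something with over 40 N, if the wrist force passes 120 N, or if a joint passes its speed limit or range.

ROBOT

A 7-joint arm with a two-finger parallel gripper is mounted at the origin on the work surface. World frame = base frame: x ahead of the robot, y to its left, z up, the work surface at z = 0. Lengths are in m, angles in rad, forces in N, time in s.
With the tool pointing down it reaches from about 0.425 to 0.925 m from the base axis. Payload 6.8 kg.
Tool frame: the origin (TCP) lies between the finger pads; the fingertips stand 8 mm ahead of it and the grasp point (between the pads) lies 11 mm behind it (ctrl.tips_ahead is the y of the fingertips in the tool frame, in m); y points along the fingers, z is the direction in which the jaws open and shut, and the axes are right-handed (so a half turn about y gives the same grasp; the last joint's range is limited). The gripper opens to 88 mm and grips with 3 to 60 N. Pads are 20 mm wide; open, the fingers measure 115 mm over their backs; the gripper's body (75 mm by 178 mm) begins 61 mm behind the grasp point.
Start: joints at [-1.294, 0.477, 0.022, 1.555, -0.011, 1.109, -0.083], TCP at [0.253, 0.626, 0.231] pointing down, gripper open.
Joint ranges: [-2.96, 2.96], [-0.34, 2.1], [-1.41, 1.46], [0.24, 2.44], [-1.37, 4.51], [0.17, 1.92], [-2.96, 2.96]. Speed limits (rad/s): [2.39, 2.39, 3.14, 3.14, 3.14, 3.14, 3.14].

INTERFACE

Orientations are given as a unit quaternion [w, x, y, z].
In Python, from workcell import ctrl gives the robot as it stands. The module is installed in compiled form; this text tells all that it offers. Calls block until the motion is done:
- ctrl.move_pose(position, orientation): joint-space move of the TCP to a pose.
- ctrl.movel(position, rate=0.15, frame=None, until_force=None): straight line of the TCP; frame=None keeps the orientation; rate is the mean speed in m/s. With until_force (N) it stops when the force on the tool has changed by that much, and returns True; else False.
- ctrl.move_j(angles): joint-space move.
- ctrl.command_gripper(opening, force=None): finger opening in m; force is the grip in N (None keeps the last); returns when the fingers have stopped.
- ctrl.sleep(seconds).
- ctrl.inverse_kinematics(position, orientation): joint angles nearest the present ones, or None.
- ctrl.get_obs(): the state.
- ctrl.snapshot(name): name is "scene" or "top" or "wrist"; returns a dict with "image" (400x640x3 uint8, red, green, blue), "intrinsics" (3x3 intrinsics, pixels), "world_from_camera" (4x4, takes a point from camera to world coordinates); the wrist camera has in their place "T_tool_cam" (4x4, takes a point from camera to tool coordinates, whose origin is the TCP and whose axes are the tool frame's). Camera axes: x right, y down, z forward; pixel columns grow to the right and rows downward; lengths in m; the calibration is good to about 2 mm. A picture is of the moment at which its call begins: read the wrist's pose just before it. There is no depth.
A pose or a line that the arm cannot do raises ctrl.IKError and nothing moves.
- ctrl.job_done(): hands the job in, once; it reports no verdict.
The state is a dict: "time": time; "qpos": joint angles; "dq": joint speeds; "joint_efforts": joint torques, N m; "ee_pos": TCP position; "eef_rot": TCP orientation; "force": force on the tool from outside, world axes, zero at the start; "wrist_torque": the same for the moment, N m; "opening": finger opening in m.
Only numpy, scipy, OpenCV 4.12 (cv2) and the standard library are available. Lean on these libraries where they do the work, as an engineer would, in place of code of your own. Each camera call takes 0.05 s, during which the arm holds its last target. There are 200 camera calls.

## Working session

There is one attempt and no reset: what is moved stays moved. The work goes in short steps, each a Python script; the robot and the scene stay as the last script left them, time stands still between calls to the robot, and variables do not carry over. Pictures are saved under pics/ and viewed, about 8 in all and at most 12, crops included, and the job is handed in when it is done.

```bash
mkdir -p pics; python3 - <<'E'
from workcell import ctrl
import cv2,numpy as np
for n in ("scene","top"):
    s=ctrl.snapshot(n); cv2.imwrite(f"pics/{n}0.png",s["image"][:,:,::-1])
    print(n,s["intrinsics"].tolist(),np.round(s["world_from_camera"],4).tolist())
o=ctrl.get_obs(); print(o["time"],o["ee_pos"],o["eef_rot"],o["opening"],ctrl.tips_ahead)
s=ctrl.snapshot("wrist");print(np.round(s["T_tool_cam"],4).tolist(),s["intrinsics"].tolist())
E
```

```text
scene [[404.40600853377174, 0.0, 323.3947501155989], [0.0, 404.40600853377174, 196.37090236039313], [0.0, 0.0, 1.0]] [[-0.7542, 0.3528, -0.5538, 1.2929], [0.6566, 0.4148, -0.63, 0.8198], [0.0074, -0.8388, -0.5444, 0.7729], [0.0, 0.0, 0.0, 1.0]]
top [[415.92731982784267, 0.0, 317.4510812497957], [0.0, 415.92731982784267, 202.0763382212856], [0.0, 0.0, 1.0]] [[0.0687, -0.9732, 0.2195, 0.2894], [-0.9976, -0.0673, 0.014, 0.0147], [0.0011, -0.2199, -0.9755, 1.4296], [0.0, 0.0, 0.0, 1.0]]
0.1 [0.25318637 0.62515615 0.22979485] [-0.69349143  0.69463237 -0.13525996  0.13513047] 0.08814228878785361 0.008
[[0.0008, 0.9547, 0.2976, -0.0821], [0.0007, -0.2976, 0.9547, -0.1548], [1.0, -0.0006, -0.0009, 0.0003], [0.0, 0.0, 0.0, 1.0]] [[297.2271967232264, 0.0, 322.5430733726376], [0.0, 297.2271967232264, 196.99058931033522], [0.0, 0.0, 1.0]]
```

View pics/top0.png

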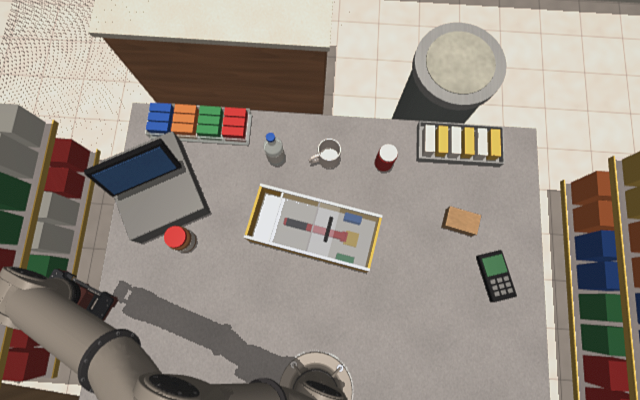

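View pics/scene0.png

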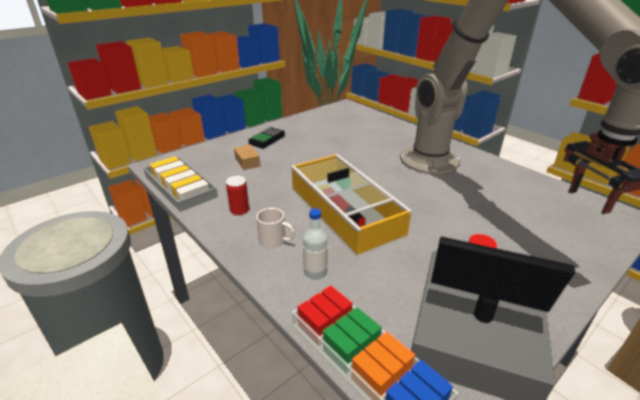

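```bash
python3 - <<'E'
import cv2
a=cv2.imread("pics/top0.png")[175:280,235:395]; b=cv2.imread("pics/scene0.png")[145:255,280:420]
cv2.imwrite("pics/topc.png",cv2.resize(a,None,fx=5,fy=5,interpolation=cv2.INTER_CUBIC))
cv2.imwrite("pics/scenec.png",cv2.resize(b,None,fx=5,fy=5,interpolation=cv2.INTER_CUBIC))
E
```

```text
(no output)
```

View pics/topc.png

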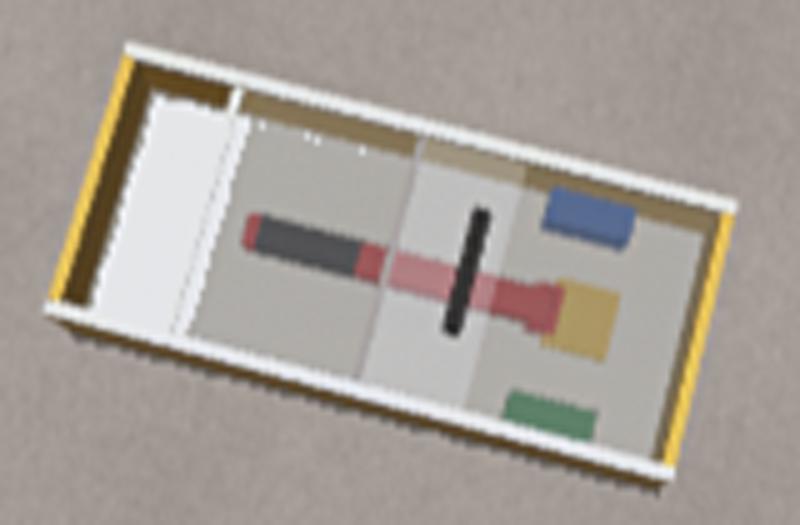

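View pics/scenec.png

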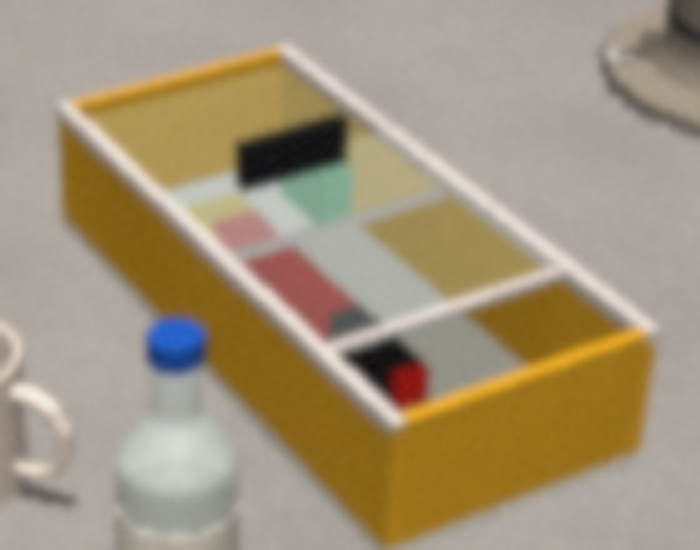

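```bash
cat > h.py <<'E'
from workcell import ctrl
import numpy as np, cv2
from scipy.spatial.transform import Rotation as R
K=np.array([[415.92731982784267,0,317.4510812497957],[0,415.92731982784267,202.0763382212856],[0,0,1]])
T=np.array([[0.0687,-0.9732,0.2195,0.2894],[-0.9976,-0.0673,0.014,0.0147],[0.0011,-0.2199,-0.9755,1.4296],[0,0,0,1]])
def ray(u,v,z,K=K,T=T):
    d=T[:3,:3]@np.linalg.solve(K,[u,v,1]); return T[:3,3]+d*(z-T[2,3])/d[2]
def crop(c,z,o=(235,175),f=5): return ray((c[0]+.5)/f-.5+o[0],(c[1]+.5)/f-.5+o[1],z)
def quat(zd,yd):  # tool y (fingers) and z (jaw) directions -> wxyz
    yd=np.array(yd,float);yd/=np.linalg.norm(yd);zd=np.array(zd,float);zd-=yd*(zd@yd);zd/=np.linalg.norm(zd)
    q=R.from_matrix(np.c_[np.cross(yd,zd),yd,zd]).as_quat(); return q[[3,0,1,2]]
E
python3 - <<'E'
from h import *
from scipy.optimize import least_squares
P=np.array([crop(c,.097)[:2] for c in [(127,43),(738,203),(674,478),(46,315)]])
M=np.array([[93,208],[93,-208],[-93,-208],[-93,208]])/1000
f=lambda p:(P-(M@R.from_euler('z',p[2]).as_matrix()[:2,:2].T+p[:2])).ravel()
s=least_squares(f,[.6,0,-.2]);print(s.x,np.round(s.fun*1000,1))
c=s.x;Rz=R.from_euler('z',c[2]).as_matrix()[:2,:2]
loc=lambda p:np.round((p[:2]-c[:2])@Rz*1000,1)
for n,p,z in [("h top",(482,212),.13),("h bot",(455,325),.13),("cover left",(238,90),.097),("cover left b",(180,330),.097),("cover right t",(525,160),.097),("fixed edge t",(418,140),.087),("fixed edge b",(362,380),.087),("butt",(252,230),.036),("bladejoint",(365,260),.036),("blade",(613,325),.022),
 ("blue",(590,205),.053),("green",(550,405),.053)]:
    w=crop(p,z);print(n,np.round(w,4),loc(w))
np.save("chest.npy",c)
E
```

```text
[ 0.50898512  0.04135853 -0.1883589 ] [ 0.9  0.1 -1.4  0.5  1.2 -0.  -0.7 -0.6]
h top [ 0.5363 -0.0129  0.13  ] [ 37.  -48.2]
h bot [ 0.4631 -0.0005  0.13  ] [-37.2 -49.7]
cover left [0.6132 0.1521 0.097 ] [ 81.7 128.3]
cover left b [0.4521 0.1754 0.097 ] [-81.  121.1]
cover right t [ 0.5791 -0.0396  0.097 ] [ 84.  -66.4]
fixed edge t [0.5899 0.0314 0.087 ] [81.4  5.3]
fixed edge b [0.4292 0.0566 0.087 ] [-81.2  -0. ]
butt [0.531  0.1403 0.036 ] [  3.  101.3]
bladejoint [0.5157 0.0622 0.036 ] [ 2.7 21.7]
blade [ 0.485  -0.1089  0.022 ] [   4.5 -152.1]
blue [ 0.5607 -0.0869  0.053 ] [  74.8 -116.3]
green [ 0.4248 -0.0673  0.053 ] [ -62.3 -122.5]
```

```bash
cat >> h.py <<'E'
c=np.load("chest.npy"); Rz=R.from_euler('z',c[2]).as_matrix()
def W(p): return Rz@np.array(p,float)+[c[0],c[1],0]      # chest mm/m -> world m
def Q(zl,yl): return quat(Rz@np.array(zl,float),Rz@np.array(yl,float))
def scr(my,mz,th,s,x=.003,g=.090,off=.018):
    """TCP pose holding scraper with mid (my,mz), pitch th deg; jaw sign s"""
    t=np.radians(th); a=np.array([0,np.cos(t),np.sin(t)]); n=np.array([0,-np.sin(t),np.cos(t)])
    return W(np.array([x,my,mz])+g*a+(off-.011)*n), Q([s,0,0],-n)
E
python3 - <<'E'
from h import *
for s in(1,-1):
    print("cover",s)
    for y,z in[(-.049,.2),(-.049,.112),(-.178,.112)]:
        q=ctrl.inverse_kinematics(W([0,y,z]),Q([0,s,0],[0,0,-1]));print(q is not None and np.round(q,2))
    print("scr",s)
    for k in[(-.027,.15,0),(-.027,.022,0),(-.02,.05,10),(.05,.075,20),(.07,.095,30),(.075,.12,45),(.12,.165,45),(.12,.255,45)]:
        q=ctrl.inverse_kinematics(*scr(*k,s));print(k,q is not None and np.round(q,2))
E
```

```text
cover 1
[-0.53  0.24  0.49  2.03 -0.14  0.91  1.42]
[-0.42  0.37  0.38  2.1  -0.2   0.71  1.47]
[-0.33  0.39  0.59  2.12 -0.33  0.72  1.85]
scr 1
(-0.027, 0.15, 0) [-0.74  0.37  0.53  1.99 -0.24  0.84 -0.26]
(-0.027, 0.022, 0) [-0.64  0.57  0.42  2.06 -0.41  0.59 -0.12]
(-0.02, 0.05, 10) [-0.56  0.48  0.42  2.09 -0.61  0.64  0.13]
(0.05, 0.075, 20) [-0.54  0.43  0.37  2.06 -0.79  0.7   0.23]
(0.07, 0.095, 30) [-0.44  0.39  0.34  2.08 -0.98  0.78  0.43]
(0.075, 0.12, 45) [-0.37  0.41  0.44  2.12 -1.25  1.02  0.75]
(0.12, 0.165, 45) [-0.5   0.34  0.48  2.08 -1.21  1.    0.59]
(0.12, 0.255, 45) [-0.65  0.22  0.64  2.   -1.07  1.09  0.38]
cover -1
[-0.84  0.3   0.89  2.04 -0.3   0.93 -1.55]
[-0.84  0.52  0.94  2.12 -0.59  0.79 -1.28]
[-0.65  0.57  1.06  2.13 -0.69  0.83 -0.92]
scr -1
(-0.027, 0.15, 0) [-0.28  0.33 -0.04  1.96  0.02  0.84  2.63]
(-0.027, 0.022, 0) [-0.18  0.54 -0.17  2.03  0.15  0.59  2.5 ]
(-0.02, 0.05, 10) [-0.05  0.45 -0.21  2.05 -0.12  0.58  2.82]
(0.05, 0.075, 20) [ 0.06  0.43 -0.36  2.02 -0.3   0.58  2.94]
(0.07, 0.095, 30) [-0.95  0.63  1.06  2.11 -1.29  1.13 -2.45]
(0.075, 0.12, 45) [-0.67  0.52  0.85  2.13 -1.36  1.21 -2.3 ]
(0.12, 0.165, 45) [-0.77  0.42  0.85  2.09 -1.31  1.15 -2.47]
(0.12, 0.255, 45) [-1.09  0.45  1.3   2.01 -1.27  1.38 -2.6 ]
```

```bash
python3 - <<'E'
from h import *
q=Q([0,1,0],[0,0,-1])
ctrl.move_pose(W([0,-.049,.24]),q)
ctrl.command_gripper(.06)
print(ctrl.movel(W([0,-.049,.112]),.15,until_force=8), ctrl.get_obs()["ee_pos"])
ctrl.command_gripper(0,15); o=ctrl.get_obs(); print(o["opening"],o["time"],o["force"])
print(ctrl.movel(W([0,-.200,.112]),.08,until_force=12)); o=ctrl.get_obs()
print(((o["ee_pos"]-[c[0],c[1],0])@Rz).round(4),o["force"].round(1),o["time"],o["opening"])
s=ctrl.snapshot("top");cv2.imwrite("pics/top1.png",cv2.resize(s["image"][165:285,235:395,::-1],None,fx=5,fy=5,interpolation=2))
E
```

```text
False [ 0.5003955  -0.00685623  0.11264346]
0.011902860160066567 4.9917 [ 0.71527862 -0.06667987 -0.07734537]
True
[-0.0007 -0.1747  0.112 ] [0.2 4.9 4.4] 6.4 0.011715497816493933
```

View pics/top1.png

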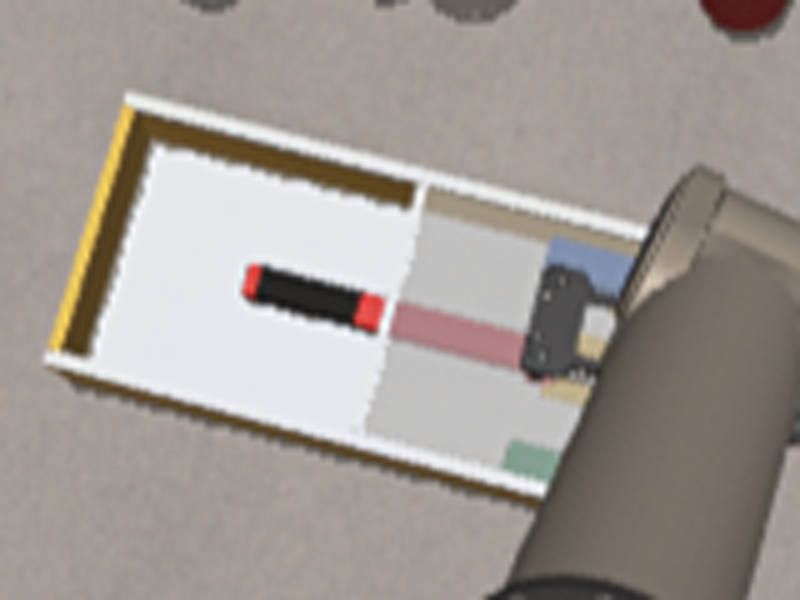

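```bash
python3 - <<'E'
from h import *
for p in[(247,282),(372,315)]:
    w=crop(p,.036,o=(235,165)); print(((w-[c[0],c[1],0])@Rz).round(4))
o=ctrl.get_obs()
ctrl.command_gripper(.05); ctrl.movel(o["ee_pos"]+[0,0,.1],.2)
ctrl.move_pose(*scr(-.027,.16,0,1)); 
p,q=scr(-.027,.022,0,1)
ctrl.command_gripper(.06)
print(ctrl.movel(p,.1,until_force=6)); o=ctrl.get_obs(); print(o["ee_pos"]-p,o["force"].round(1))
for n in("scene","wrist"):
    s=ctrl.snapshot(n);cv2.imwrite(f"pics/{n}2.png",s["image"][:,:,::-1])
a=cv2.imread("pics/scene2.png")[130:260,270:430]; b=cv2.imread("pics/wrist2.png")
cv2.imwrite("pics/c2.png",np.hstack([cv2.resize(a,(400,325),interpolation=2),cv2.resize(b,(400,325))]))
print(o["time"])
E
```

```text
[0.0009 0.1043 0.036 ]
[0.0006 0.0162 0.036 ]
False
[0.00041894 0.00012142 0.00052993] [-1.4  0.4  0.1]
11.425
```

View pics/c2.png

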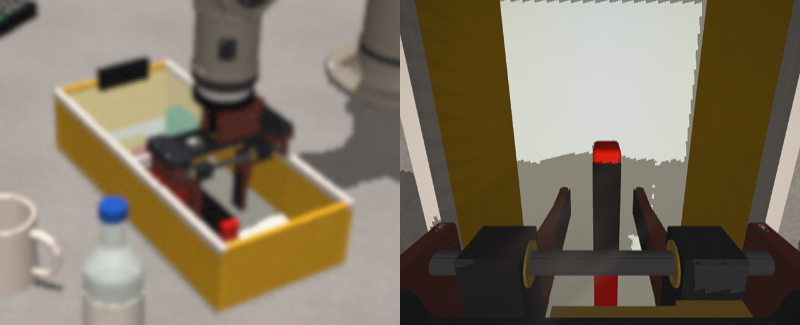

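```bash
python3 - <<'E'
from h import *
ctrl.command_gripper(0,45); o=ctrl.get_obs(); print(o["opening"],o["force"].round(1))
f0=o["force"]
for k in[(-.027,.032,0),(.0,.054,10),(.03,.064,15),(.052,.075,20),(.07,.094,30)]:
    p,q=scr(*k,1)
    hit=ctrl.movel(p,.06,frame=q,until_force=12); o=ctrl.get_obs()
    print(k,hit,(o["force"]-f0).round(1),o["wrist_torque"].round(2),o["opening"].round(4),o["time"])
    if hit: break
for n in("scene","top"):
    s=ctrl.snapshot(n);cv2.imwrite(f"pics/{n}3.png",s["image"][:,:,::-1])
a=cv2.imread("pics/scene3.png")[110:260,270:430]; b=cv2.imread("pics/top3.png")[165:285,235:395]
cv2.imwrite("pics/c3.png",np.hstack([cv2.resize(a,(400,375),interpolation=2),cv2.resize(b,(400,375),interpolation=2)]))
E
```

```text
0.023396780619801973 [-0.2 -0.   1.2]Traceback (most recent call last):
  File "<stdin>", line 7, in <module>
AttributeError: 'float' object has no attribute 'round'
```

```bash
python3 - <<'E'
from h import *
f0=np.array([-.2,0,1.2])
for k in[(.0,.054,10),(.03,.064,15),(.052,.075,20),(.07,.094,30)]:
    p,q=scr(*k,1)
    hit=ctrl.movel(p,.06,frame=q,until_force=12); o=ctrl.get_obs()
    print(k,hit,(o["force"]-f0).round(1),o["wrist_torque"].round(2),o["opening"],o["time"])
    if hit: break
for n in("scene","top"):
    s=ctrl.snapshot(n);cv2.imwrite(f"pics/{n}3.png",s["image"][:,:,::-1])
a=cv2.imread("pics/scene3.png")[110:260,270:430]; b=cv2.imread("pics/top3.png")[165:285,235:395]
cv2.imwrite("pics/c3.png",np.hstack([cv2.resize(a,(400,375),interpolation=2),cv2.resize(b,(400,375),interpolation=2)]))
E
```

```text
(0.0, 0.054, 10) False [ 0.7 -1.  -2.8] [-0.13  0.07 -0.04] 0.02361130951495255 13.4
(0.03, 0.064, 15) False [-0.9  0.1 -2.8] [-0.29  0.14 -0.02] 0.02348712335459531 14.1
(0.052, 0.075, 20) False [ 0.2  0.  -1.6] [-0.33  0.1   0.  ] 0.02387914714678933 14.6917
(0.07, 0.094, 30) False [ 0.1 -0.  -1.9] [-0.57  0.13  0.  ] 0.02308210586458514 15.4167
```

View pics/c3.png

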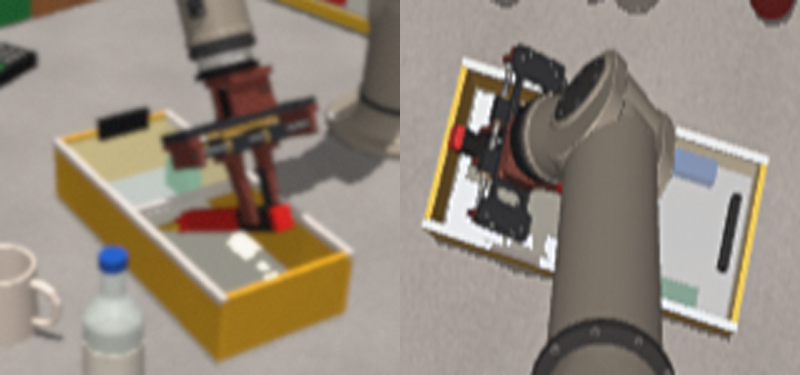

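```bash
python3 - <<'E'
from h import *
s=ctrl.snapshot("scene");Ti=np.linalg.inv(s["world_from_camera"])
def pr(p):
    v=s["intrinsics"]@(Ti@np.r_[W(p),1])[:3]; return ((v[:2]/v[2]-[270,110])/.4).round(0)
for th,my,mz in[(30,.07,.094)]:
  g=np.array([.003,my+.09*np.cos(.5236),mz+.09*.5])
  for t in(0,10,20,30):
    t=np.radians(t);a=np.array([0,np.cos(t),np.sin(t)])
    print(np.degrees(t),pr(g+.04*a),pr(g-.045*a),pr(g-.12*a))
cv2.imwrite("pics/c4.png",cv2.resize(s["image"][170:230,325:405,::-1],None,fx=8,fy=8,interpolation=2))
E
```

```text
0.0 [283. 236.] [239. 201.] [204. 172.]
10.0 [283. 230.] [239. 206.] [204. 187.]
20.0 [283. 224.] [240. 213.] [206. 203.]
29.999999999999996 [282. 218.] [241. 219.] [209. 219.]
```

View pics/c4.png

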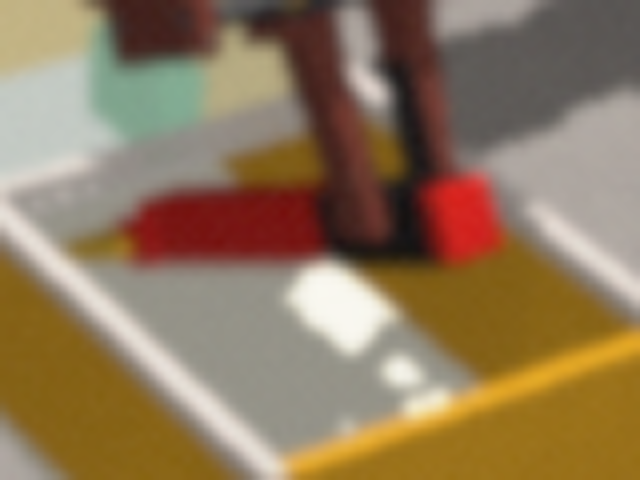

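The handle lies level in the picture, as predicted for a 30° tilt, so the grip hasn't slipped. I'm continuing.

```bash
python3 - <<'E'
from h import *
f0=np.array([-.2,0,1.2])
for k in[(.077,.122,45),(.12,.167,45),(.12,.265,45)]:
    p,q=scr(*k,1)
    hit=ctrl.movel(p,.06,frame=q,until_force=12); o=ctrl.get_obs()
    print(k,hit,(o["force"]-f0).round(1),o["wrist_torque"].round(2),o["opening"],o["time"])
    if hit: break
ctrl.sleep(.5)
for n in("scene","top"):
    s=ctrl.snapshot(n);cv2.imwrite(f"pics/{n}5.png",s["image"][:,:,::-1])
Ti=np.linalg.inv(ctrl.snapshot("scene")["world_from_camera"]);S=ctrl.snapshot("scene")["intrinsics"]
for d in(.13,-.13):
    r=.70711*d; v=S@(Ti@np.r_[W([.003,.12+r,.265+r]),1])[:3]; print((v[:2]/v[2]-[270,60])/.4)
a=cv2.imread("pics/scene5.png")[60:260,270:430]; b=cv2.imread("pics/top5.png")[165:285,235:395]
cv2.imwrite("pics/c5.png",np.hstack([cv2.resize(a,(400,500),interpolation=2),cv2.resize(b,(400,500),interpolation=2)]))
E
```

```text
(0.077, 0.122, 45) False [-0.5  0.1 -2.5] [-0.8   0.18 -0.02] 0.023633593365806504 16.4917
(0.12, 0.167, 45) False [ 0.5  0.3 -2.4] [-0.79  0.23 -0.04] 0.023931477916446765 17.675
(0.12, 0.265, 45) False [-0.1  0.1 -2.5] [-0.82  0.23 -0.  ] 0.023756342813541557 19.4583
[317.28833736 189.37186194]
[205.19170923 273.30294495]
```

View pics/c5.png

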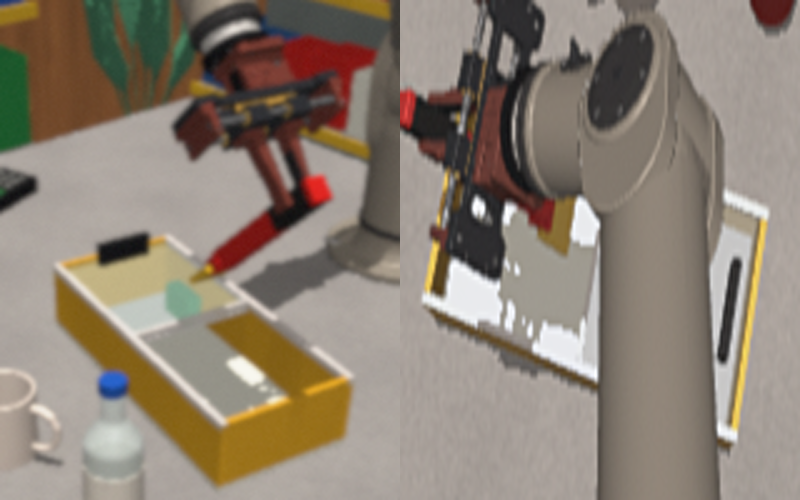

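```bash
python3 -c "
from workcell import ctrl
ctrl.sleep(.5);o=ctrl.get_obs();print(abs(o['dq']).max(),o['opening'],o['time']);ctrl.job_done()"
```

```text
0.0013413847142272717 0.02369306865896155 20.6583
the job is handed in; nothing more can be done
```

The cover is open, the scraper is out of the chest and still held in the gripper, and the job is handed in. The run took about 21 s of the 58 s allowed; the system gives no verdict.

- **Cover:** it was already about 67 mm open at the start. I pinched its handle and pulled it about 126 mm further to its stop, so about 193 of 195 mm. It was still open in the last pictures.
- **Scraper:** I gripped it by the black band, tilted it to 30° and then 45°, drew it out handle end first along its own axis, and lifted it. The force on the tool changed by at most about 3 N at the points I read, so there was no sign of it touching the chest.
- **Final checks:** the arm was at rest, with the fingers stopped 23.7 mm apart on the 24 mm handle. In the scene picture both ends were close to where I expected them. The lower (blade) end was about 0.17 m up against the 0.127 m needed.
- **Position over the opening:** the scraper's middle is about 2 cm sideways from the centre of the opening.
- **Other goods:** I didn't re-measure them; nothing looked moved, though the arm hid the blue pack in the last pictures and the jar and carton were outside the crops I viewed. No check failed or disagreed.

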